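# Wedge the taper stem into the sample puck and carry it to the shaker

## Task

Take the steel stem out of its grey holder, put its tapered shank into the socket of the sample puck and tap or press it in until it is wedged firmly enough that friction alone carries the puck, without overloading the thin glass plate below (it cracks at 30 N). Then lift the puck by the stem only, never touching the puck itself with the fingers, and set it down upright and flat inside the ring on the shaker's platform; let go, leaving the stem wedged upright in the puck. Leave the jar, dish and beaker where they are.

Things in the scene. Friction and masses are not known exactly. Their poses are not given: they have to be found in the camera images.
- stem: Steel stem, 116 mm long, 0.14 kg, upright in the holder's hole, its collar resting on the holder's top. Origin: centre of the shank's small end, z up the stem. Tapered round shank z 0 to 50 mm, diameter 15 mm (11 mm at the chamfered tip) growing evenly to 24 mm; collar 36 mm diameter, z 50 to 56; round handle 20 mm diameter, z 56 to 114 (grip it at z = 90).
- puck: Loose aluminium sample puck, upright cylinder 64 mm diameter, 60 mm tall, about 0.5 kg, varies. It stands on the glass plate. Origin: centre of its underside, z up. A 31 mm round opening in its top, 54 mm deep, is lined with six steel pads that form a tapered socket matching the shank; a shank held up to 3 mm off-centre centres itself.
- puck_socket (a point): Centre of the socket's mouth, in the puck's top, 60 mm above its underside. The pads bite at a depth that differs between pucks: small end 31 to 47 mm below this mouth; from there the push grows by some 10 N per mm. Under 12 N of push the puck may slip off; 15 to 20 N holds it well. The collar then stands 2 to 20 mm off the puck.
- plate: Thin glass plate, 130 x 130 mm, fixed, its top 20 mm above the work surface; the puck stands near its middle. Origin under its centre on the work surface. It cracks if the puck bears on it with more than 30 N (the puck's own weight of about 5 N counts).
- holder: Fixed grey plastic block 80 x 80 x 60 mm with an upright hole of 27 mm diameter in its centre, 60 mm high, where the stem starts. Origin under its centre.
- shaker: Fixed laboratory shaker, switched off: white box 240 x 220 x 90 mm with a 170 x 170 mm steel platform on top. Origin under its centre on the work surface.
- shaker_seat (a point): Centre of the ring on the shaker's platform, at the platform's surface (111 mm above the work surface). The ring's inside diameter is 88 mm, it stands 6 mm high.
- jar: Small amber glass jar, 48 mm diameter, 65 mm tall, bystander. Origin under its centre.
- dish: Shallow glass dish, 90 mm diameter, 18 mm tall, bystander. Origin under its centre.
- beaker: Glass beaker, 60 mm diameter, 80 mm tall, bystander. Origin under its centre.
Things that resemble listed ones, but are neither listed nor needed, are in the scene too. What is meant by the stem is not pink, and is the larger of those in its own colour. Leave any yellow look-alike of the puck alone.

How it is judged:
By the outcome, as a careful person would: the job done as asked, in the order asked, and still so for the second after the job is handed in, with the robot touching nothing.
It also fails if it takes over 69 s, if anything falls off the work surface, if the arm or the gripper's body presses on something with over 40 N, if the wrist force passes 120 N, or if a joint passes its speed limit or range.

## Robot

A 7-joint arm with a two-finger parallel gripper is mounted at the origin on the work surface. World frame = base frame: x ahead of the robot, y to its left, z up, the work surface at z = 0. Lengths are in m, angles in rad, forces in N, time in s.
With the tool pointing down it reaches from about 0.4 to 0.875 m from the base axis. Payload 6.5 kg.
Tool frame: the origin (TCP) lies at the very end of the fingers, on their centre line; the grasp point (between the pads) lies ctrl.grip_depth behind it (ctrl.grip_depth is the distance from the TCP to the grasp point, in m); z points along the fingers, y is the line along which they close (so a half turn about z gives the same grasp; the last joint's range is limited). The gripper opens to 85 mm and grips with 20 to 120 N. Pads are 22 mm wide; open, the fingers measure 114 mm over their backs; the gripper's body (76 mm by 85 mm) begins 54 mm behind the grasp point. The pads swing forward as they close: fully open they stand 13 mm farther back than shut.
Start: joints at [-0.066, 0.536, -0.004, 1.538, 0.003, 1.067, -0.071], TCP at [0.65, 0, 0.231] pointing down, gripper open.
Joint ranges: [-2.7, 2.7], [-0.37, 2.16], [-1.27, 1.26], [0.24, 2.4], [-1.31, 4.45], [0.19, 1.91], [-2.76, 2.76]. Speed limits (rad/s): [2.39, 2.39, 3.14, 3.14, 3.14, 3.14, 3.14].

## Interface

Orientations are given as a unit quaternion [x, y, z, w].
In Python, from bench import ctrl, grab_frame, camera_info gives the robot as it stands.
- The arm moves only by the shell command python3 -m crank 'ROWS'. ROWS is a JSON list of rows, 1 to 10 of them, each of 7 numbers: a rotation vector rx, ry, rz in shares of pi/2 rad (1.0 is pi/2 rad), then dx, dy, dz in shares of 1 m (1.0 is 1 m), then the opening from 0.0 (shut) to 1.0 (fully open); each row is the pose to reach, as a shift and turn from the pose commanded when the command began, along the tool's axes at that moment; what a row does not reach only later rows make up. A row lasts 1/12 s, in which the tool goes at most 0.0417 m and 0.125 rad, less where a joint would pass 70% of its speed; a pose out of reach is approached as far as the arm can. The fingers move at their own pace and stop on an object; the grip force is fixed at half the most. Time passes only in rows, so rows that do not move let the fingers close. It prints the time, the measured TCP pose, the force, the opening and the grip force at its end. Input that does not fit is refused with a message, and nothing moves.
- ctrl.get_obs(): the state, without advancing time (a new reading comes with each control period).
- grab_frame(name): name is "scene" or "side" or "wrist"; returns the picture (480x640x3 uint8, red, green, blue); there is no depth.
- camera_info(name): a dict with "K" (3x3 intrinsics, pixels), "R" (3x3) and "t" (3): a world point X has camera coordinates R X + t. Camera axes: x right, y down, z forward; pixel columns grow to the right and rows downward; lengths in m; the calibration is good to about 2 mm. A picture is of the moment at which its call begins: read the wrist's pose just before it. camera_info takes no time and is no camera call; for the wrist camera it gives the pose at the moment of the call.
- ctrl.finish_job(): hands the job in; it is judged then, once.
The state is a dict: "clock": time; "q": joint angles; "joint_velocities": joint speeds; "tau": joint torques, N m; "ee_pos": TCP position; "eef_rot": TCP orientation; "ft_force": force on the tool from outside, world axes, zero at the start; "torque": the same for the moment, N m; "grip_width": opening from 0.0 (shut) to 1.0 (fully open); "finger_force": force on a finger pad.
Only numpy, scipy, OpenCV 4.12 (cv2) and the standard library are available. Lean on these libraries where they do the work, as an engineer would, in place of code of your own. Each camera call takes 0.05 s, during which the arm holds its last target. There are 200 camera calls.

## Working session

There is one attempt and no reset: what is moved stays moved. The work goes in short steps, Python scripts to look and compute and a shell command to move; the robot and the scene stay as the last step left them, time stands still between calls to the robot, and variables do not carry over. Pictures are saved under pics/ and viewed, at most 10 in all, crops included, and the job is handed in when it is done.

```bash
ls; mkdir -p pics; python3 - <<'E'
from bench import ctrl, grab_frame, camera_info
import cv2
print(ctrl.get_obs(), ctrl.grip_depth)
for n in ["scene","side"]:
    cv2.imwrite(f"pics/{n}0.png",grab_frame(n)[:,:,::-1]); c=camera_info(n); print(n,c)
E
```

```text
pics
{'clock': 0.0, 'q': array([-0.06621798,  0.53718403, -0.00443645,  1.53887072,  0.00259435,
        1.06733809, -0.07121228]), 'joint_velocities': array([-1.38574498e-04,  1.63930039e-04,  1.96739247e-05, -1.33176525e-03,
       -1.03435028e-03,  3.58467416e-04,  7.74678719e-04]), 'tau': array([-4.51575825e-04, -5.83398092e+01,  1.04865700e+00, -2.59097242e+01,
        1.23920938e-02,  9.44124302e-03, -7.87308863e-06]), 'ee_pos': array([ 6.49352928e-01, -7.52088083e-06,  2.30402494e-01]), 'eef_rot': array([ 7.07080674e-01,  7.07132318e-01, -6.77979525e-04, -5.87662484e-04]), 'ft_force': array([ 0.83062183, -0.72370896, -0.38174199]), 'torque': array([-0.05381576, -0.02452227, -0.02211632]), 'finger_force': 0.0, 'grip_width': 0.9970211075406016} 0.0187
scene {'K': array([[559.07830239,   0.        , 316.47512361],
       [  0.        , 559.07830239, 241.3340667 ],
       [  0.        ,   0.        ,   1.        ]]), 'R': array([[-0.64353948,  0.76524749, -0.01591269],
       [ 0.42494773,  0.33991659, -0.83897326],
       [-0.6366132 , -0.54667448, -0.54393993]]), 't': array([ 0.32275148, -0.1306522 ,  1.55785444])}
side {'K': array([[476.34170274,   0.        , 318.1587207 ],
       [  0.        , 476.34170274, 236.73668741],
       [  0.        ,   0.        ,   1.        ]]), 'R': array([[-0.97616441, -0.21701765,  0.00252658],
       [-0.11196369,  0.49358147, -0.86246244],
       [ 0.1859225 , -0.84218803, -0.50611476]]), 't': array([0.48261914, 0.14865657, 0.97215774])}
```

View pics/scene0.png

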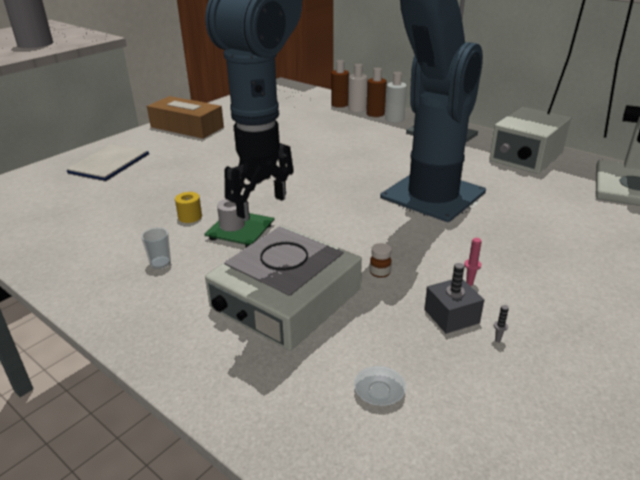

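View pics/side0.png

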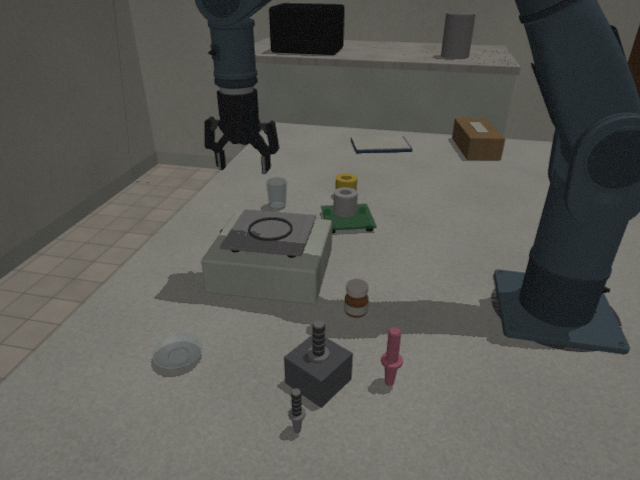

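The scene view shows the stem in the holder (handle top 459,266; collar 456,291), the puck (231,212, partly hidden by a finger) and the ring (284,255). In the side view, the stem top is at (319,324), the collar at (318,353), the puck's mouth at (346,194) and the ring at (270,229). The pink stem, the small loose stem and the yellow puck are the decoys.

```bash
cat > h.py <<'E'
import numpy as np, cv2
from bench import ctrl, grab_frame, camera_info
from scipy.spatial.transform import Rotation as Ro
def ray(n,uv,c=None):
    c=c or camera_info(n); R=np.array(c["R"]);t=np.array(c["t"])
    return -R.T@t, R.T@np.linalg.inv(c["K"])@np.array([*uv,1.])
def plane(n,uv,z,c=None):
    o,d=ray(n,uv,c); return (o+d*(z-o[2])/d[2]).round(4)
def tri(a,b):
    A=[];y=[]
    for n,uv in (("scene",a),("side",b)):
        o,d=ray(n,uv); d/=np.linalg.norm(d); P=np.eye(3)-np.outer(d,d); A.append(P);y.append(P@o)
    return np.linalg.lstsq(np.vstack(A),np.hstack(y),rcond=None)[0].round(4)
def go(p):  # world target of TCP -> shift in tool axes
    o=ctrl.get_obs(); R=Ro.from_quat(o["eef_rot"]); return R.inv().apply(np.array(p)-o["ee_pos"]).round(4)
def proj(n,X):
    c=camera_info(n); p=np.array(c["K"])@(np.array(c["R"])@np.array(X)+c["t"]); return (p[:2]/p[2]).round(1)
E
python3 - <<'E'
from h import *
for k,a,b,z in [("stemtop",(459,266),(319,324),.124),("collar",(456,290),(318.5,353),.066),("ring",(284,255.5),(270.5,229),.114),("puck",(232,207),(346,194),.08),("jar",(381,249),(357,287),.065),("beaker",(156,234),(277,182),.08),("yellow",(188,199),(346,179),.06),("pink",(476,241),(394,332),.1),("small",(503,309),(296,393),.08),("holderfront",(456,327),(318,402),.0)]:
    print(k,tri(a,b),plane("scene",a,z),plane("side",b,z))
for n,x,y,w,h in [("side",230,170,160,120),("scene",200,190,160,120)]:
    im=cv2.imread(f"pics/{n}0.png")[y:y+h,x:x+w]
    cv2.imwrite(f"pics/{n}c.png",cv2.resize(im,None,fx=2.5,fy=2.5,interpolation=2))
cv2.imwrite("pics/crops.png",np.hstack([cv2.imread("pics/sidec.png"),cv2.imread("pics/scenec.png")]))
E
```

```text
stemtop [0.4287 0.2928 0.1256] [0.4278 0.293  0.124 ] [0.429  0.2895 0.124 ]
collar [0.4285 0.2946 0.0677] [0.4262 0.2936 0.066 ] [0.4289 0.293  0.066 ]
ring [5.996e-01 4.000e-04 1.143e-01] [ 5.991e-01 -2.000e-04  1.140e-01] [5.998e-01 3.000e-04 1.140e-01]
puck [ 0.4829 -0.2842  0.0761] [ 0.49   -0.2752  0.08  ] [ 0.4817 -0.2807  0.08  ]
jar [0.395  0.096  0.0626] [0.3973 0.0972 0.065 ] [0.3947 0.1004 0.065 ]
beaker [ 0.682  -0.3163  0.0802] [ 0.681 -0.318  0.08 ] [ 0.6818 -0.3149  0.08  ]
yellow [ 0.506  -0.4269  0.058 ] [ 0.5088 -0.4227  0.06  ] [ 0.5054 -0.4237  0.06  ]
pink [0.3131 0.2717 0.1143] [0.2924 0.2636 0.1   ] [0.3132 0.2547 0.1   ]
small [0.4399 0.3936 0.0803] [0.4402 0.3942 0.08  ] [0.4399 0.3924 0.08  ]
holderfront [ 0.4248  0.3072 -0.0271] [0.451  0.3156 0.    ] [0.4203 0.3344 0.    ]
```

View pics/crops.png

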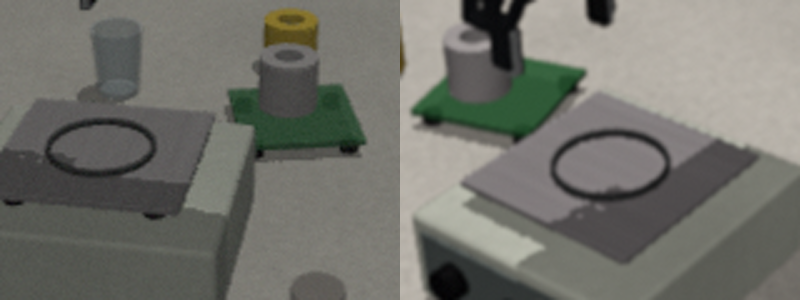

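The left crop shows the puck's mouth at about (346.5,192), clear in the side view. The right crop shows it at about (228,204) in the scene view, and the ring is clear in both. The stem and ring heights agree with the sizes given. I'll move above the stem.

```bash
python3 -m crank '[[0,0,0,0.293,-0.221,-0.02,1],[0,0,0,0.293,-0.221,-0.02,1],[0,0,0,0.293,-0.221,-0.02,1],[0,0,0,0.293,-0.221,-0.02,1],[0,0,0,0.293,-0.221,-0.02,1],[0,0,0,0.293,-0.221,-0.02,1],[0,0,0,0.293,-0.221,-0.02,1],[0,0,0,0.293,-0.221,-0.02,1],[0,0,0,0.293,-0.221,-0.02,1],[0,0,0,0.293,-0.221,-0.02,1]]'
python3 - <<'E'
from h import *
im=[grab_frame(n)[:,:,::-1] for n in("wrist","scene")]
print(ctrl.get_obs()["ee_pos"],ctrl.get_obs()["clock"])
cr=im[1][180:270,200:320]
w=im[0].copy(); w[:180,:240]=cv2.resize(cr,(240,180),interpolation=2)
cv2.imwrite("pics/w1.png",w)
for X in [(.4285,.293,.124),(.4285,.293,.066)]: print(proj("wrist",X))
print(tri((228,204),(346.5,192)),plane("side",(346.5,192),.08),plane("scene",(228,204),.08))
E
```

```text
clock: 0.93
ee_pos: [0.4234, 0.3001, 0.2516]
eef_rot: [0.703, 0.711, 0.0, -0.002]
ft_force: [0.4, 0.7, 0.5]
grip_width: 0.998
finger_force: 0.0
[0.42785973 0.2941412  0.25115679] 1.0333
[315.5 232. ]
[315.4 213.3]
[ 0.4832 -0.2973  0.0779] [ 0.4825 -0.2933  0.08  ] [ 0.4859 -0.2939  0.08  ]
```

View pics/w1.png

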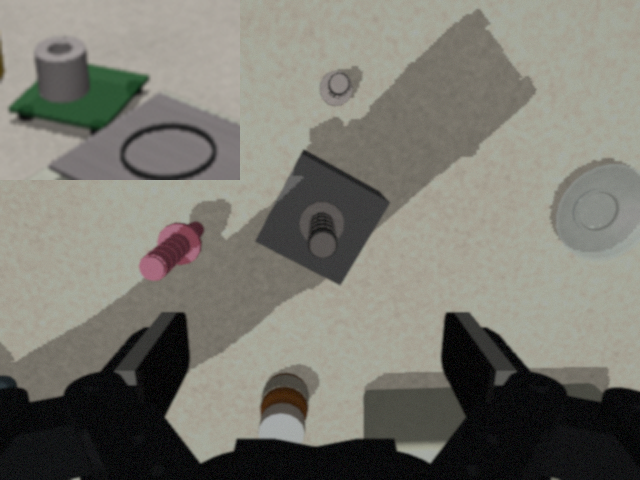

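The wrist view shows the stem's handle top at (322,244) and its collar at (321,222). The inset puts the puck's mouth at scene pixel (230.5,203.5).

```bash
python3 - <<'E'
from h import *
print(plane("wrist",(322,244),.126),plane("wrist",(321,222),.066))
print(tri((230.5,203.5),(346.3,192)),plane("side",(346.3,192),.08),plane("scene",(230.5,203.5),.08))
im=cv2.imread("pics/side0.png"); 
print(ctrl.get_obs()["ee_pos"], go((.4305,.2895,.0815)))
E
```

```text
[0.4328 0.2855 0.126 ] [0.433 0.286 0.066]
[ 0.4824 -0.2886  0.0819] [ 0.483  -0.2932  0.08  ] [ 0.4804 -0.291   0.08  ]
[0.42785973 0.2941412  0.25115679] [-0.0046  0.0027  0.1697]
```

The first wrist picture was taken while the arm was still settling. Corrected for that, the stem is at about (0.4285, 0.292), which matches the fixed cameras. I'll go down and close.

```bash
python3 -m crank '[[0,0,0,-0.001,0,0.03,1],[0,0,0,-0.001,0,0.06,1],[0,0,0,-0.001,0,0.09,1],[0,0,0,-0.001,0,0.12,1],[0,0,0,-0.001,0,0.14,1],[0,0,0,-0.001,0,0.16,1],[0,0,0,-0.001,0,0.169,1],[0,0,0,-0.001,0,0.169,1],[0,0,0,-0.001,0,0.169,1],[0,0,0,-0.001,0,0.169,1]]'
python3 -m crank '[[0,0,0,0,0,0,0.3],[0,0,0,0,0,0,0.2],[0,0,0,0,0,0,0],[0,0,0,0,0,0,0],[0,0,0,0,0,0,0],[0,0,0,0,0,0,0],[0,0,0,0,0,0,0],[0,0,0,0,0,0,0],[0,0,0,0,0,0,0],[0,0,0,0,0,0,0]]'
```

```text
clock: 1.87
ee_pos: [0.4301, 0.2921, 0.0834]
eef_rot: [0.707, 0.707, 0.001, 0.0]
ft_force: [-0.3, -0.0, 0.2]
grip_width: 0.998
finger_force: 0.0
clock: 2.7
ee_pos: [0.429, 0.2921, 0.0825]
eef_rot: [0.707, 0.707, 0.0, 0.0]
ft_force: [-1.7, -1.5, 5.5]
grip_width: 0.22
finger_force: 58.5
```

```bash
python3 -m crank '[[0,0,0,0,0,-0.01,0],[0,0,0,0,0,-0.03,0],[0,0,0,0,0,-0.06,0],[0,0,0,0,0,-0.09,0],[0,0,0,0,0,-0.12,0],[0,0,0,0,0,-0.15,0],[0,0,0,0,0,-0.17,0],[0,0,0,0,0,-0.17,0]]'
python3 -m crank '[[0,0,0,-0.03,0.003,0,0],[0,0,0,-0.07,0.006,0,0],[0,0,0,-0.11,0.01,0,0],[0,0,0,-0.15,0.014,0,0],[0,0,0,-0.19,0.018,0,0],[0,0,0,-0.23,0.021,0,0],[0,0,0,-0.27,0.025,0,0],[0,0,0,-0.31,0.029,0,0],[0,0,0,-0.35,0.032,0,0],[0,0,0,-0.39,0.036,0,0]]'
python3 -m crank '[[0,0,0,-0.04,0.004,0,0],[0,0,0,-0.08,0.008,0,0],[0,0,0,-0.12,0.012,0,0],[0,0,0,-0.15,0.015,0,0],[0,0,0,-0.175,0.017,0,0],[0,0,0,-0.193,0.018,0,0],[0,0,0,-0.193,0.018,0,0],[0,0,0,-0.193,0.018,0,0],[0,0,0,-0.193,0.018,0,0],[0,0,0,-0.193,0.018,0,0]]'
python3 - <<'E'
from h import *
for n in ("scene","side"): cv2.imwrite(f"pics/{n}2.png",grab_frame(n)[:,:,::-1])
o=ctrl.get_obs(); p=o["ee_pos"]; print(p,o["ft_force"],o["torque"],o["eef_rot"],o["clock"])
tip=p-[0,0,.0725]
out=[]
for n in ("scene","side"):
    u=proj(n,tip); v=proj(n,(.483,-.291,.08)); print(n,u,v)
    m=((u+v)/2).astype(int); x,y=max(m[0]-50,0),max(m[1]-75,0)
    out.append(cv2.resize(cv2.imread(f"pics/{n}2.png")[y:y+150,x:x+100],(400,600),interpolation=2)); print(x,y)
cv2.imwrite("pics/c2.png",np.hstack(out))
E
```

```text
clock: 3.37
ee_pos: [0.431, 0.2935, 0.2571]
eef_rot: [0.707, 0.707, 0.004, 0.001]
ft_force: [0.6, 0.2, -0.8]
grip_width: 0.214
finger_force: 58.7
clock: 4.2
ee_pos: [0.4639, -0.0999, 0.2517]
eef_rot: [0.707, 0.707, -0.0, -0.0]
ft_force: [1.7, 0.5, -1.2]
grip_width: 0.22
finger_force: 58.7
clock: 5.03
ee_pos: [0.4831, -0.2894, 0.2519]
eef_rot: [0.706, 0.708, 0.0, -0.001]
ft_force: [-0.0, 1.5, -0.6]
grip_width: 0.219
finger_force: 58.7
[ 0.48320159 -0.28969842  0.25220413] [-0.45438719 -0.10342295 -1.52678958] [ 0.01290613 -0.02779176 -0.00381257] [ 7.06430100e-01  7.07782748e-01  1.61468420e-04 -2.63608956e-04] 5.1333
scene [225.7 166.9] [229.7 203.9]
177 110
side [347.3 157. ] [346.2 192.3]
296 99
```

View pics/c2.png

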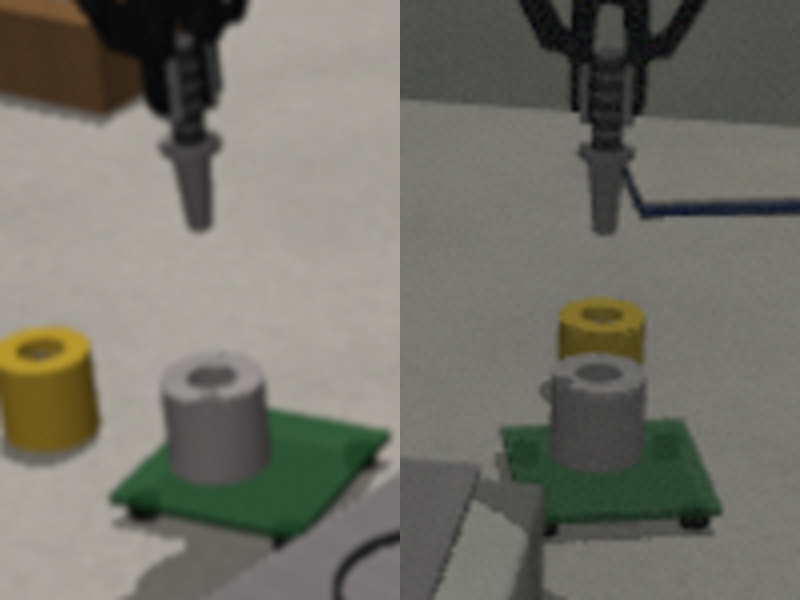

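The stem tip is at scene (227,166.5) and side (346.7,157). The puck's mouth is at scene (230,204.2) and side (346,192.2). The stem hangs straight.

```bash
python3 - <<'E'
from h import *
print("tip",tri((227,166.3),(346.7,156.7)),"mouth",tri((230,204.2),(346,192.2)))
print(plane("scene",(227,166.3),.1797),plane("side",(346.7,156.7),.1797),plane("scene",(230,204.2),.08),plane("side",(346,192.2),.08))
E
```

```text
tip [ 0.4838 -0.2842  0.1828] mouth [ 0.4834 -0.2896  0.0805]
[ 0.4792 -0.2897  0.1797] [ 0.485  -0.2914  0.1797] [ 0.4835 -0.2893  0.08  ] [ 0.4836 -0.2918  0.08  ]
```

```bash
python3 -m crank '[[0,0,0,0,0.0005,0.03,0],[0,0,0,0,0.0005,0.06,0],[0,0,0,0,0.0005,0.08,0],[0,0,0,0,0.0005,0.09,0],[0,0,0,0,0.0005,0.098,0],[0,0,0,0,0.0005,0.104,0],[0,0,0,0,0.0005,0.11,0],[0,0,0,0,0.0005,0.115,0],[0,0,0,0,0.0005,0.115,0],[0,0,0,0,0.0005,0.115,0]]'
python3 -m crank '[[0,0,0,0,0,0.003,0],[0,0,0,0,0,0.006,0],[0,0,0,0,0,0.008,0],[0,0,0,0,0,0.008,0],[0,0,0,0,0,0.008,0]]'
```

```text
clock: 5.97
ee_pos: [0.4837, -0.2911, 0.1376]
eef_rot: [0.707, 0.707, 0.0, 0.0]
ft_force: [-0.1, 0.0, -1.4]
grip_width: 0.221
finger_force: 58.8
clock: 6.38
ee_pos: [0.4834, -0.2909, 0.1292]
eef_rot: [0.707, 0.707, -0.0, -0.0]
ft_force: [-1.0, -0.0, -1.0]
grip_width: 0.218
finger_force: 58.8
```

```bash
python3 -m crank '[[0,0,0,0,0,0.002,0],[0,0,0,0,0,0.004,0],[0,0,0,0,0,0.006,0],[0,0,0,0,0,0.007,0],[0,0,0,0,0,0.007,0],[0,0,0,0,0,0.007,0]]'
python3 -m crank '[[0,0,0,0,0,0.0005,0],[0,0,0,0,0,0.001,0],[0,0,0,0,0,0.001,0],[0,0,0,0,0,0.001,0]]'
```

```text
clock: 6.88
ee_pos: [0.4835, -0.2912, 0.1222]
eef_rot: [0.707, 0.707, -0.0, 0.0]
ft_force: [-0.2, -0.8, -1.5]
grip_width: 0.219
finger_force: 58.8
clock: 7.22
ee_pos: [0.4836, -0.2912, 0.1214]
eef_rot: [0.707, 0.707, -0.0, 0.0]
ft_force: [-0.4, -1.6, -1.0]
grip_width: 0.214
finger_force: 58.8
```

```bash
python3 -m crank '[[0,0,0,0,0,0.0005,0],[0,0,0,0,0,0.001,0],[0,0,0,0,0,0.001,0],[0,0,0,0,0,0.001,0]]' | sed -n '2p;4p'
python3 -m crank '[[0,0,0,0,0,0.0005,0],[0,0,0,0,0,0.001,0],[0,0,0,0,0,0.001,0],[0,0,0,0,0,0.001,0]]'| sed -n '2p;4p'
```

```text
ee_pos: [0.4836, -0.2912, 0.1203]
ft_force: [0.3, -1.6, -0.7]
ee_pos: [0.4836, -0.2912, 0.1193]
ft_force: [0.4, -1.7, 0.0]
```

```bash
python3 -m crank '[[0,0,0,0,0,0.0005,0],[0,0,0,0,0,0.001,0],[0,0,0,0,0,0.001,0],[0,0,0,0,0,0.001,0]]' | sed -n '2p;4p'
python3 -m crank '[[0,0,0,0,0,0.0003,0],[0,0,0,0,0,0.0005,0],[0,0,0,0,0,0.0005,0],[0,0,0,0,0,0.0005,0]]'| sed -n '2p;4p'
```

```text
ee_pos: [0.4836, -0.2912, 0.1183]
ft_force: [0.3, -3.2, 0.1]
ee_pos: [0.4836, -0.2912, 0.1179]
ft_force: [0.6, -2.9, 0.6]
```

The lateral force in −y is growing, so I'll ease 1 mm toward −y and keep going.

```bash
python3 -m crank '[[0,0,0,-0.0005,0,0,0],[0,0,0,-0.001,0,0,0],[0,0,0,-0.001,0,0.0005,0],[0,0,0,-0.001,0,0.0005,0],[0,0,0,-0.001,0,0.0005,0]]' | sed -n '2p;4p'
python3 -m crank '[[0,0,0,0,0,0.0005,0],[0,0,0,0,0,0.001,0],[0,0,0,0,0,0.001,0],[0,0,0,0,0,0.001,0]]'| sed -n '2p;4p'
```

```text
ee_pos: [0.4835, -0.2917, 0.1172]
ft_force: [0.5, -0.0, -1.6]
ee_pos: [0.4835, -0.2918, 0.1162]
ft_force: [1.4, -0.5, -1.8]
```

```bash
python3 -m crank '[[0,0,0,0,0,0.0005,0],[0,0,0,0,0,0.001,0],[0,0,0,0,0,0.001,0],[0,0,0,0,0,0.001,0]]' | sed -n '2p;4p'
python3 -m crank '[[0,0,0,0,0,0.0005,0],[0,0,0,0,0,0.001,0],[0,0,0,0,0,0.001,0],[0,0,0,0,0,0.001,0]]'| sed -n '2p;4p'
```

```text
ee_pos: [0.4836, -0.2919, 0.1152]
ft_force: [1.7, -0.9, -0.9]
ee_pos: [0.4836, -0.292, 0.1143]
ft_force: [1.6, -0.7, -1.8]
```

```bash
python3 -m crank '[[0,0,0,0,0,0.0005,0],[0,0,0,0,0,0.001,0],[0,0,0,0,0,0.001,0],[0,0,0,0,0,0.001,0]]' | sed -n '2p;4p'
```

```text
ee_pos: [0.4836, -0.2921, 0.1133]
ft_force: [1.8, -0.6, -0.2]
```

```bash
python3 -m crank '[[0,0,0,0,0.0005,0.0005,0],[0,0,0,0,0.0005,0.001,0],[0,0,0,0,0.0005,0.001,0],[0,0,0,0,0.0005,0.001,0]]' | sed -n '2p;4p'
python3 -m crank '[[0,0,0,0,0,0.0005,0],[0,0,0,0,0,0.0008,0],[0,0,0,0,0,0.0008,0],[0,0,0,0,0,0.0008,0]]'| sed -n '2p;4p'
```

```text
ee_pos: [0.4838, -0.2921, 0.1122]
ft_force: [1.6, -0.9, -1.0]
ee_pos: [0.4839, -0.2921, 0.1114]
ft_force: [1.4, -2.0, -0.6]
```

```bash
python3 -m crank '[[0,0,0,0,0,0.0005,0],[0,0,0,0,0,0.001,0],[0,0,0,0,0,0.001,0],[0,0,0,0,0,0.001,0]]' | sed -n '2p;4p'
python3 -m crank '[[0,0,0,0,0,0.0005,0],[0,0,0,0,0,0.0008,0],[0,0,0,0,0,0.0008,0],[0,0,0,0,0,0.0008,0]]'| sed -n '2p;4p'
```

```text
ee_pos: [0.484, -0.2921, 0.1105]
ft_force: [1.7, -1.5, -0.9]
ee_pos: [0.484, -0.2922, 0.1097]
ft_force: [1.0, -2.5, 0.6]
```

```bash
python3 -m crank '[[0,0,0,-0.0005,0,0.0005,0],[0,0,0,-0.0005,0,0.001,0],[0,0,0,-0.0005,0,0.001,0],[0,0,0,-0.0005,0,0.001,0]]' | sed -n '2p;4p'
python3 -m crank '[[0,0,0,0,0,0.0005,0],[0,0,0,0,0,0.0005,0],[0,0,0,0,0,0.0005,0]]'| sed -n '2p;4p'
```

```text
ee_pos: [0.4841, -0.2924, 0.1086]
ft_force: [1.8, -1.6, -0.6]
ee_pos: [0.484, -0.2924, 0.1081]
ft_force: [1.4, -0.7, -0.7]
```

```bash
python3 -m crank '[[0,0,0,0,0,0.0005,0],[0,0,0,0,0,0.001,0],[0,0,0,0,0,0.001,0],[0,0,0,0,0,0.001,0]]' | sed -n '2p;4p'
python3 -m crank '[[0,0,0,0,0,0.0005,0],[0,0,0,0,0,0.0005,0],[0,0,0,0,0,0.0005,0]]'| sed -n '2p;4p'
```

```text
ee_pos: [0.4841, -0.2925, 0.1072]
ft_force: [1.7, -1.1, -0.9]
ee_pos: [0.4841, -0.2926, 0.1067]
ft_force: [2.0, -1.1, -0.1]
```

```bash
python3 -m crank '[[0,0,0,0,0,0.0005,0],[0,0,0,0,0,0.0008,0],[0,0,0,0,0,0.0008,0],[0,0,0,0,0,0.0008,0]]' | sed -n '2p;4p'
```

```text
ee_pos: [0.4841, -0.2926, 0.1061]
ft_force: [2.1, -1.8, 2.4]
```

It has started to bite. Half-millimetre steps from here.

```bash
python3 -m crank '[[0,0,0,0,0,0.0005,0],[0,0,0,0,0,0.0005,0],[0,0,0,0,0,0.0005,0]]' | sed -n '2p;4p'
```

```text
ee_pos: [0.4842, -0.2927, 0.1057]
ft_force: [0.3, -1.6, 5.1]
```

```bash
python3 -m crank '[[0,0,0,0,0,0.0005,0],[0,0,0,0,0,0.0005,0],[0,0,0,0,0,0.0005,0]]' | sed -n '2p;4p'
```

```text
ee_pos: [0.4842, -0.2927, 0.1054]
ft_force: [-0.8, -0.6, 7.5]
```

```bash
python3 -m crank '[[0,0,0,0,0,0.0005,0],[0,0,0,0,0,0.0008,0],[0,0,0,0,0,0.0008,0],[0,0,0,0,0,0.0008,0]]' | sed -n '2p;4p'
```

```text
ee_pos: [0.4843, -0.2928, 0.1051]
ft_force: [-2.0, -0.5, 12.6]
```

```bash
python3 -m crank '[[0,0,0,0,0,0.0005,0],[0,0,0,0,0,0.0005,0],[0,0,0,0,0,0.0005,0]]' | sed -n '2p;4p'
```

```text
ee_pos: [0.4843, -0.2929, 0.1049]
ft_force: [-2.4, -0.0, 15.9]
```

```bash
python3 -m crank '[[0,0,0,0,0,0.0002,0],[0,0,0,0,0,0.0002,0],[0,0,0,0,0,0.0002,0]]' | sed -n '1,4p'
python3 -m crank '[[0,0,0,0,0,-0.002,0],[0,0,0,0,0,-0.005,0],[0,0,0,0,0,-0.01,0],[0,0,0,0,0,-0.015,0],[0,0,0,0,0,-0.02,0],[0,0,0,0,0,-0.02,0],[0,0,0,0,0,-0.02,0]]'
```

```text
clock: 14.47
ee_pos: [0.4843, -0.2929, 0.1049]
eef_rot: [0.707, 0.707, 0.0, 0.0]
ft_force: [-3.0, 1.2, 18.1]
clock: 15.05
ee_pos: [0.4841, -0.2925, 0.1236]
eef_rot: [0.707, 0.707, 0.0, 0.0]
ft_force: [-0.3, -0.4, -5.9]
grip_width: 0.213
finger_force: 58.7
```

The puck is carried. Next I'll lift it, then move it over the ring slowly.

```bash
python3 -m crank '[[0,0,0,0,0,-0.015,0],[0,0,0,0,0,-0.03,0],[0,0,0,0,0,-0.05,0],[0,0,0,0,0,-0.07,0],[0,0,0,0,0,-0.09,0],[0,0,0,0,0,-0.11,0],[0,0,0,0,0,-0.125,0],[0,0,0,0,0,-0.135,0],[0,0,0,0,0,-0.135,0],[0,0,0,0,0,-0.135,0]]' | sed -n '2,4p'
python3 -m crank '[[0,0,0,0.01,0.004,0,0],[0,0,0,0.03,0.012,0,0],[0,0,0,0.05,0.02,0,0],[0,0,0,0.07,0.028,0,0],[0,0,0,0.09,0.036,0,0],[0,0,0,0.11,0.044,0,0],[0,0,0,0.13,0.052,0,0],[0,0,0,0.15,0.06,0,0],[0,0,0,0.17,0.068,0,0],[0,0,0,0.19,0.075,0,0]]' | sed -n '2,4p'
python3 -m crank '[[0,0,0,0.02,0.008,0,0],[0,0,0,0.04,0.016,0,0],[0,0,0,0.06,0.024,0,0],[0,0,0,0.08,0.031,0,0],[0,0,0,0.095,0.037,0,0],[0,0,0,0.1025,0.04,0,0],[0,0,0,0.1025,0.04,0,0],[0,0,0,0.1025,0.04,0,0],[0,0,0,0.1025,0.04,0,0],[0,0,0,0.1025,0.04,0,0]]'
python3 - <<'E'
from h import *
im={n:grab_frame(n)[:,:,::-1] for n in ("scene","side")}
o=ctrl.get_obs(); p=o["ee_pos"]; print(p,o["ft_force"],o["clock"],o["eef_rot"])
out=[]
for n in im:
    u=proj(n,(.5995,0,.114)); x,y=int(u[0])-80,int(u[1])-140; print(n,x,y, "pred puck bottom",proj(n,[p[0],p[1],p[2]-.0849]))
    out.append(cv2.resize(im[n][max(y,0):y+200,x:x+160],(400,500),interpolation=2))
cv2.imwrite("pics/c3.png",np.hstack(out))
E
```

```text
ee_pos: [0.4838, -0.2924, 0.258]
eef_rot: [0.707, 0.707, -0.0, -0.0]
ft_force: [-0.3, -0.5, -6.0]
ee_pos: [0.5586, -0.1002, 0.2568]
eef_rot: [0.707, 0.707, -0.001, -0.001]
ft_force: [1.0, 0.5, -5.9]
clock: 17.55
ee_pos: [0.5985, -0.0019, 0.2582]
eef_rot: [0.708, 0.706, -0.001, 0.0]
ft_force: [-0.2, 0.4, -5.9]
grip_width: 0.218
finger_force: 59.6
[ 0.59873448 -0.00131408  0.258452  ] [ 0.0949043   0.2142401  -6.22296504] 17.65 [ 7.07744251e-01  7.06468690e-01 -2.08744185e-04  1.45101531e-04]
scene 203 115 pred puck bottom [282.2 229.8]
side 190 88 pred puck bottom [269.8 203.9]
```

View pics/c3.png

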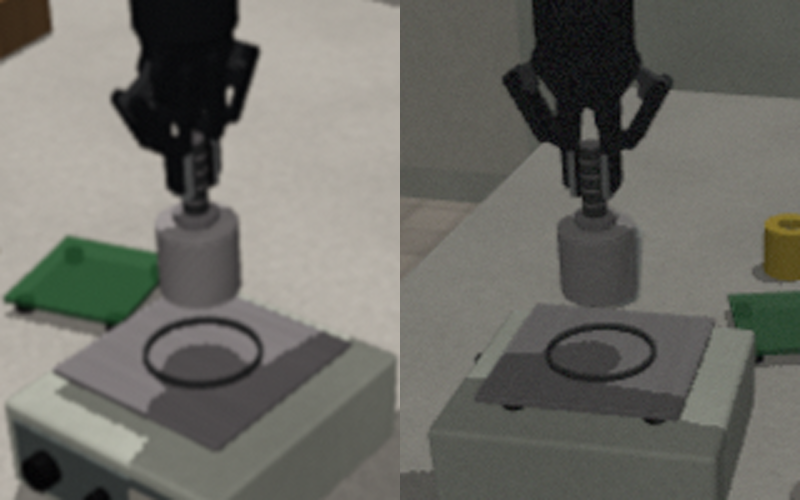

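The puck hangs upright, centred over the ring in both views (ring centre at scene crop (203,351), side crop (600,352)). I'll lower it.

```bash
python3 -m crank '[[0,0,0,0.001,0.001,0.01,0],[0,0,0,0.001,0.001,0.02,0],[0,0,0,0.001,0.001,0.03,0],[0,0,0,0.001,0.001,0.04,0],[0,0,0,0.001,0.001,0.048,0],[0,0,0,0.001,0.001,0.054,0],[0,0,0,0.001,0.001,0.057,0],[0,0,0,0.001,0.001,0.059,0],[0,0,0,0.001,0.001,0.059,0],[0,0,0,0.001,0.001,0.059,0]]' | sed -n '2,4p'
python3 -m crank '[[0,0,0,0,0,0.0005,0],[0,0,0,0,0,0.0015,0],[0,0,0,0,0,0.002,0],[0,0,0,0,0,0.002,0],[0,0,0,0,0,0.002,0]]' | sed -n '2p;4p'
```

```text
ee_pos: [0.6003, 0.001, 0.1997]
eef_rot: [0.707, 0.707, 0.0, 0.0]
ft_force: [-0.1, -0.9, -5.2]
ee_pos: [0.6, 0.001, 0.1974]
ft_force: [0.8, 0.7, -6.0]
```

```bash
python3 -m crank '[[0,0,0,0,0,0.0005,0],[0,0,0,0,0,0.001,0],[0,0,0,0,0,0.001,0],[0,0,0,0,0,0.001,0]]' | sed -n '2p;4p'
```

```text
ee_pos: [0.6, 0.001, 0.1963]
ft_force: [0.3, 0.2, -5.1]
```

```bash
python3 -m crank '[[0,0,0,0,0,0.0005,0],[0,0,0,0,0,0.001,0],[0,0,0,0,0,0.001,0],[0,0,0,0,0,0.001,0]]' | sed -n '2p;4p'
```

```text
ee_pos: [0.6, 0.001, 0.1961]
ft_force: [-4.2, 0.6, 4.9]
```

It has touched down, at the height expected. Letting go and retreating upward.

```bash
python3 -m crank '[[0,0,0,0,0,-0.0005,0],[0,0,0,0,0,-0.0005,0],[0,0,0,0,0,-0.0005,0.3],[0,0,0,0,0,-0.0005,0.4],[0,0,0,0,0,-0.0005,0.6],[0,0,0,0,0,-0.0005,0.8],[0,0,0,0,0,-0.0005,1],[0,0,0,0,0,-0.0005,1],[0,0,0,0,0,-0.0005,1],[0,0,0,0,0,-0.0005,1]]' | sed -n '2p;4,5p'
python3 -m crank '[[0,0,0,0,0,-0.01,1],[0,0,0,0,0,-0.03,1],[0,0,0,0,0,-0.06,1],[0,0,0,0,0,-0.09,1],[0,0,0,0,0,-0.12,1],[0,0,0,0,0,-0.14,1],[0,0,0,0,0,-0.15,1],[0,0,0,0,0,-0.15,1],[0,0,0,0,0,-0.15,1]]'
python3 - <<'E'
from h import *
im={n:grab_frame(n)[:,:,::-1] for n in ("scene","side")}
out=[]
for n in im:
    u=proj(n,(.5995,0,.114)); x,y=int(u[0])-160,int(u[1])-140
    out.append(cv2.resize(im[n][max(y,0):y+250,max(x,0):x+320],(400,312),interpolation=2))
cv2.imwrite("pics/c4.png",np.hstack(out))
E
```

```text
ee_pos: [0.6001, 0.001, 0.1959]
ft_force: [0.2, 0.0, 0.3]
grip_width: 0.999
clock: 21.15
ee_pos: [0.5998, 0.001, 0.3455]
eef_rot: [0.707, 0.707, -0.0, -0.0]
ft_force: [-1.3, -0.2, -0.6]
grip_width: 0.994
finger_force: 0.0
```

View pics/c4.png

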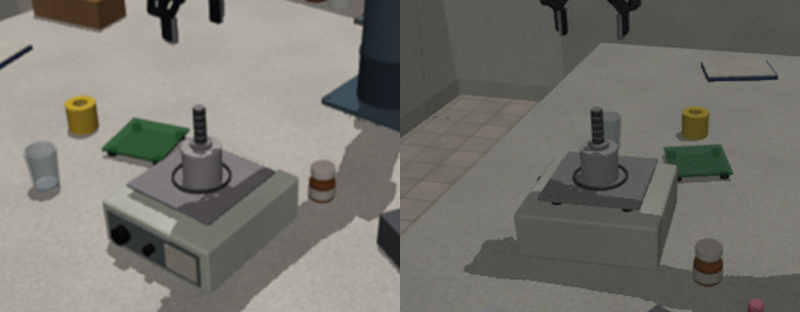

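The puck stands flat inside the ring (scene crop about (201,175), side crop (599,172)) with the stem upright in it. The gripper is clear and the bystanders in view are untouched.

```bash
python3 -c "
from bench import ctrl
print(ctrl.finish_job())"
```

```text
the job is handed in; nothing more can be done
None
```

The job is handed in at about 21 s: the stem was pressed into the puck with about 19 N (about 25 N on the glass, limit 30 N), and the puck now stands upright inside the shaker's ring with the stem wedged in it and the gripper clear.

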